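# Set, lock and check the thickness stop of a patty press

### The arm

A 6-joint arm with a two-finger parallel gripper is mounted at the origin on the work surface; the furniture and walls round the work are solid. World frame = base frame: x ahead of the robot, y to its left, z up, the work surface at z = 0. Lengths are in m, angles in rad, forces in N, time in s.
With the tool pointing down it reaches from about 0.375 to 0.825 m from the base axis. Payload 5.5 kg.
Tool frame: the origin (TCP) lies on the centre line of the jaws, within the pads' length; the fingertips stand 19 mm ahead of it and the grasp point (between the pads) is the TCP; z points along the fingers, y is the line along which they close (so a half turn about z gives the same grasp; the last joint's range is limited). The gripper opens to 85 mm and grips with 20 to 120 N. Pads are 22 mm wide; open, the fingers measure 114 mm over their backs; the gripper's body (76 mm by 85 mm) begins 54 mm behind the grasp point. The pads swing forward as they close: fully open they stand 13 mm farther back than shut.
Start: joints at [-1.169, 0.314, -0.047, 1.21, 0, 1.571], TCP at [0.235, -0.552, 0.25] pointing down, gripper open.
Joint ranges: [-2.67, 2.67], [-0.69, 1.73], [-1.03, 1.25], [-2.08, 2.16], [-1.42, 1.45], [-3.14, 3.14]. Speed limits (rad/s): [2.39, 2.39, 3.01, 3.14, 3.14, 3.14].

### API

Orientations are given as a rotation vector (axis times angle).
In Python, from rig import manip gives the robot as it stands. The module is installed in compiled form; this text tells all that it offers.
- The arm moves only by the tool step_arm, never from a script. Its argument "motion" is a list that holds one entry, the list of rows, each a list of 7 numbers: the shift along the tool's x, y, z in mm, then the turn, a rotation vector about the tool's x, y, z in degrees, then the opening, from 0 (shut) to 1 (fully open). In form: [[[x, y, z, ax, ay, az, grip], ...]]. A call has exactly 5 rows; each row is the pose to reach, as a shift and turn from the pose commanded when the call began, along the tool's axes at that moment; what a row does not reach only later rows make up. A row lasts 1/12 s, in which the tool goes at most 41.7 mm and 7.16 degrees, less where a joint would pass 70% of its speed; a pose out of reach is approached as far as the arm can. A call with a gripper value outside its range is refused whole. The fingers move at their own pace and stop on an object; "force" is the grip in N (left out, the last holds). Time passes only in rows, so rows that repeat a pose let the fingers close, or fill a call up. It gives the time, the measured TCP pose, the force, the opening and the grip force at its end, in the units of the state.
- manip.state(): the state, without advancing time (a new reading comes with each control period).
- manip.grab_frame(name): name is "side" or "top" or "wrist"; returns the picture (420x560x3 uint8, blue, green, red); there is no depth.
- manip.get_calibration(name): a dict with "mtx" (3x3 intrinsics, pixels), "xyz" and "orientation" of the camera in the world. Camera axes: x right, y up, looking along -z (the intrinsics and any distortion apply to the point x, -y, -z); pixel columns grow to the right and rows downward; lengths in m; the calibration is good to about 2 mm. A picture is of the moment at which its call begins: read the wrist's pose just before it. get_calibration takes no time and is no camera call; for the wrist camera it gives the pose at the moment of the call.
- manip.job_done(): hands the job in; it is judged then, once.
The state is a dict: "time": time; "joint_positions": joint angles; "qd": joint speeds; "tau": joint torques, N m; "tcp_pos": TCP position; "tcp_rot": TCP orientation; "wrist_force": force on the tool from outside, world axes, zero at the start; "torque": the same for the moment, N m; "gripper_width": finger opening in m; "finger_force": force on a finger pad.
Only numpy, scipy, OpenCV 4.12 (cv2) and the standard library are available. Lean on these libraries where they do the work, as an engineer would, in place of code of your own. Each camera call takes 0.05 s, during which the arm holds its last target. There are 200 camera calls.

### The job

The burger press has just been washed and put back together, and its thickness stop is still loose, with the thick step under the lever. Slide the stop along (its upturned lips are there to push on) until the middle step lies squarely under the foot of the lever, then lock it by turning the clamp knob clockwise until it is fully tight. Then check the setting: press the lever's wooden handle right down until the foot sits on the step, let it spring back up, and leave everything else on the worktop where it stands.

Things in the scene. Friction and masses are not known exactly. Their poses are not given: they have to be found in the camera images.
- patty_press: Fixed base of the burger press: dark metal plate 300 mm (y) x 80 mm (x), top at z = 18 mm, with a side plate out to x = -150 mm. Origin on the worktop under the middle of the 300 mm plate; y points from the lever's handle to its pivot, z up, the side plate with the clamp is at -x. Lever over x = 0: pivot at (0, 120, 80) mm, foot over (0, -65). Knob axis at (-105, -65).
- thickness_stop (a joint): Position (m) of the loose sliding stop along the base's +y, range -0.036 to 0.016; at 0 the middle step is centred under the lever's foot; starts at -0.032 to -0.019, highest step under the foot. One steel part: a block with three steps below the lever, joined to a slotted sheet under the clamp knob that has upturned lips at both ends. Slides with 1 to 2 N while the knob is slack.
- right_lip (a point): Middle of the top edge of the upturned lip at the -y end of the stop's sheet: lip 46 mm wide (x), 3 mm thick (y), top 38 mm and foot 18 mm above the worktop. It moves with the stop; pushing on its outer face moves the stop toward +y.
- left_lip (a point): The same at the +y end of the sheet, 128 mm from the other lip; pushing on its outer face moves the stop toward -y.
- middle_step (a point): Centre of the top of the middle step, 34 mm above the worktop; moves with the stop. The steps are each 22 mm long (y) and 40 mm wide (x): the lowest (26 mm above the worktop) lies at the -y side of the middle one, the highest (42 mm) at its +y side.
- clamp_knob (a joint): Angle (rad) of the clamp knob about its upright axis, growing clockwise seen from above: 0 is slack, 1.25 fully tight (end stop). Starts between 0 and 0.15; it begins to bite at about 0.6. When tight the stop cannot be pushed along.
- knob_grip (a point): On the axis of the black wing knob, mid-height of its grip, about 62 mm above the worktop. The grip is an upright bar 50 mm long, 13 mm thick, 22 mm high (51 to 73 mm above the worktop). Its long direction stands +0.625 rad (anticlockwise from above) from this point's x axis; the point turns with the knob and at knob angle 0 is aligned with the base.
- press_lever (a joint): Angle (rad) by which the sprung lever is pressed down: 0 is fully up (the bar points 0.30 rad above level), 0.30 is level with the foot on the middle step; 0.257 would be on the highest and 0.343 on the lowest step. It springs back to 0 when let go; takes about 5 to 10 N at the handle.
- handle_top (a point): Middle of the top face of the lever's wooden handle, a flat paddle 92 mm long along the lever, 40 mm wide and 18 mm thick. About 172 mm above the worktop when up, 91 mm when the foot sits on the middle step.
- foot_tip (a point): Lower end of the lever's stop foot, a bolt 10 mm thick under the lever.
- salt_shaker: Salt shaker standing by the press, 44 mm across, 90 mm high; origin at its foot. A bystander.
- sardine_tin: Flat tin with rounded corners, 63 x 105 x 26 mm; origin under its middle. A bystander.
- tomato: Tomato, 60 mm. Origin at its foot. A bystander.
- spice_a: Spice jar with a brass-coloured cap, 42 mm across, 106 mm high. Origin at its foot. A bystander.
- oil_bottle: Tall square oil bottle, 61 mm wide, 268 mm high. Origin at its foot. A bystander.
- spray: Spray bottle, 60 x 122 x 249 mm. Origin at its foot. A bystander.
- lemon: Lemon lying at the back right corner, 78 x 55 mm. Origin at its foot. A bystander.

How it is judged:
By the outcome, as a careful person would: the job done as asked, in the order asked, and still so for the second after the job is handed in, with the robot touching nothing.
It also fails if it takes over 51 s, if anything falls off the work surface, if the arm or the gripper's body presses on something with over 40 N, if the wrist force passes 120 N, or if a joint passes its speed limit or range.

## Working session

There is one attempt and no reset: what is moved stays moved. The work goes in short steps, Python scripts to look and compute and a tool call to move; the robot and the scene stay as the last step left them, time stands still between calls to the robot, and variables do not carry over. Pictures are saved under pics/ and viewed, at most 10 in all, crops included, and the job is handed in when it is done.

Besides the shell and the picture viewer there is one more tool, called after "Emit:" as name(argument=value, ...), one argument or row to a line, values as JSON. step_arm: Moves the arm, as the interface text tells. Its arguments: {"type":"object","properties":{"motion":{"type":"array","items":{"type":"array","items":{"type":"array","items":{"type":"number"}}}},"force":{"type":"number"}},"required":["motion"]}

```bash
mkdir -p pics; python3 - <<'E'
from rig import manip
import cv2, numpy as np
np.set_printoptions(precision=4,suppress=True)
s=manip.state(); print(s['time'],s['tcp_pos'],s['tcp_rot'],s['wrist_force'])
for n in ("top","side"):
    c=manip.get_calibration(n); print(n,c)
    cv2.imwrite(f"pics/{n}0.png",manip.grab_frame(n))
E
```

```text
0.0 [ 0.2344 -0.5517  0.2495] [-3.0768 -0.6266  0.0005] [ 0.2031  0.2205 -0.9241]
top {'mtx': array([[403.6406,   0.    , 278.4147],
       [  0.    , 403.6406, 209.975 ],
       [  0.    ,   0.    ,   1.    ]]), 'xyz': array([0.2567, 0.0791, 1.034 ]), 'orientation': array([ 0.1751, -0.1723, -1.6073])}
side {'mtx': array([[461.2775,   0.    , 270.5126],
       [  0.    , 461.2775, 212.2591],
       [  0.    ,   0.    ,   1.    ]]), 'xyz': array([ 0.2168, -1.0894,  0.676 ]), 'orientation': array([ 1.1379, -0.1084, -0.1636])}
```

View pics/top0.png

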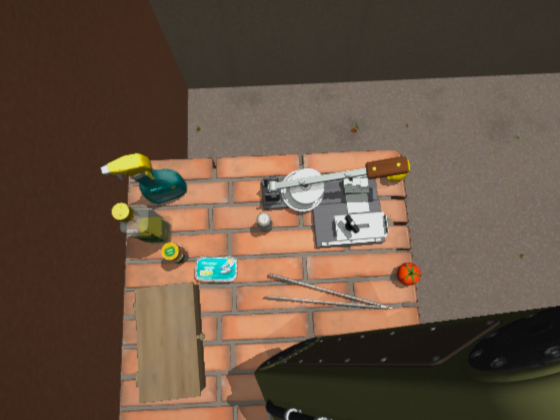

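View pics/side0.png

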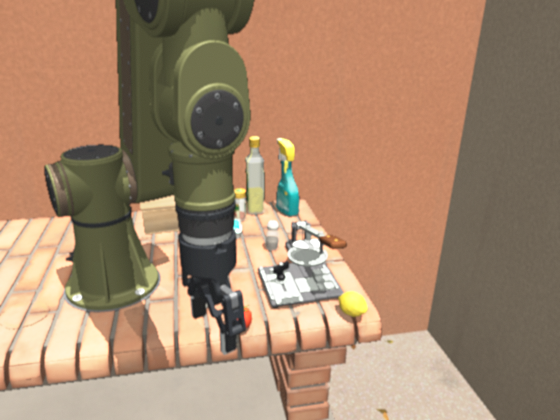

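The top view has +x up and +y left. The press sits at about (320,200), with the pivot near (270,190), the handle near (387,168) and the knob near (350,225). I'll enlarge that area.

```bash
cat > h.py <<'E'
from rig import manip
import cv2, numpy as np
from scipy.spatial.transform import Rotation as R
np.set_printoptions(precision=4,suppress=True)
def ray(c,uv):
    d=np.array([(uv[0]-c['mtx'][0,2])/c['mtx'][0,0],-(uv[1]-c['mtx'][1,2])/c['mtx'][1,1],-1.])
    return np.array(c['xyz']),R.from_rotvec(c['orientation']).apply(d)
def onz(c,uv,z):
    o,d=ray(c,uv); return o+d*(z-o[2])/d[2]
def proj(c,p):
    q=R.from_rotvec(c['orientation']).inv().apply(np.atleast_2d(p)-c['xyz'])
    return np.c_[c['mtx'][0,2]-c['mtx'][0,0]*q[:,0]/q[:,2], c['mtx'][1,2]+c['mtx'][1,1]*q[:,1]/q[:,2]]
E
python3 - <<'E'
import cv2
im=cv2.imread('pics/top0.png')[145:257,255:415]
cv2.imwrite('pics/c1.png',cv2.resize(im,None,fx=5,fy=5,interpolation=cv2.INTER_CUBIC))
E
```

```text
(no output)
```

View pics/c1.png

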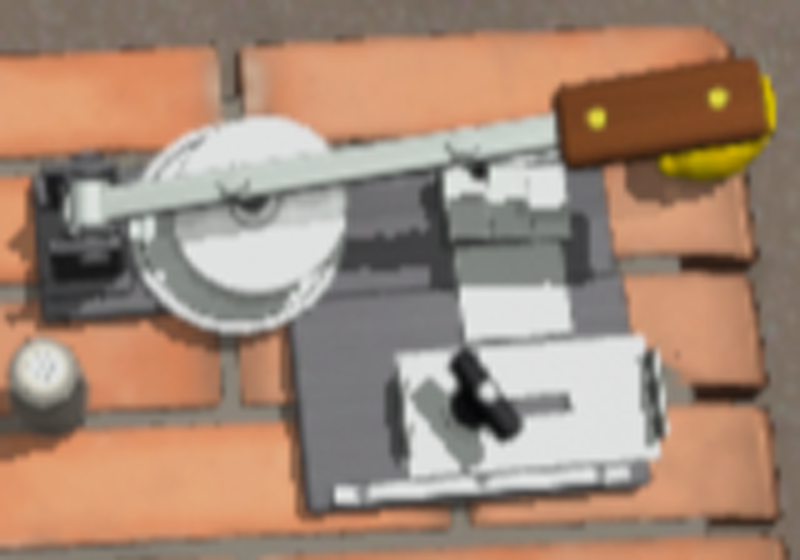

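The crop (x5, offset 255,145) shows these points:
- Plate corners at (42,318), (312,512) and (648,488).
- Knob grip from (465,355) to (505,435).
- Right lip at about (655,400) and left end of the sheet at about (400,410).
- Step block at x 443–570, with the lever above it.
- Handle corners at (558,90), (755,60), (770,140) and (570,165).

```bash
python3 - <<'E'
from h import *
c=manip.get_calibration('top')
f=lambda u,v,z:onz(c,((u+.5)/5+255-.5,(v+.5)/5+145-.5),z)
A=f(42,318,.018);B=f(648,488,.018);C=f(312,512,.018);D=f(607,165,.018)
print('A',A,'B',B,'C',C,'D',D)
# fit base pose from A(-40,150) B(-150,-150) , edges
loc=np.array([[-.04,.15],[-.15,-.15],]);W=np.array([A[:2],B[:2]])
def fit(loc,W):
    l0=loc.mean(0);w0=W.mean(0);l=(loc-l0)@[1,1j];w=(W-w0)@[1,1j]
    k=(np.conj(l)@w)/(np.conj(l)@l);t=np.angle(k)
    r=np.array([[np.cos(t),-np.sin(t)],[np.sin(t),np.cos(t)]])
    return t,abs(k),w0-r@l0,r
K=f(486,393,.073); P=f(88,197,.085)
t,k,o,r=fit(np.vstack([loc,[[-.105,-.065]]]),np.array([A[:2],B[:2],K[:2]]))
print('yaw',t,'scale',k,'origin',o)
L=lambda p:r.T@(p[:2]-o)
for n,p in dict(A=A,B=B,C=C,D=D,K=K,P=P,lipR=f(652,400,.038),lipRt=f(650,350,.038),lipRb=f(655,452,.038),sheetL=f(400,355,.02),lipLbot=f(411,475,.02),hT=f(663,112,.172),
  h1=f(558,90,.16),h2=f(755,60,.185),g1=f(462,352,.073),g2=f(513,432,.073),sheetRb=f(660,458,.02)).items(): print(n,p,L(p))
s=manip.get_calibration('side')
E
```

```text
A [0.4902 0.1156 0.018 ] B [ 0.3884 -0.1878  0.018 ] C [ 0.3837 -0.0173  0.018 ] D [ 0.5593 -0.1834  0.018 ]
yaw 0.027277927721151188 scale 0.9999887195176035 origin [ 0.5342 -0.033 ]
A [0.4902 0.1156 0.018 ] [-0.0399  0.1497]
B [ 0.3884 -0.1878  0.018 ] [-0.1499 -0.1507]
C [ 0.3837 -0.0173  0.018 ] [-0.15    0.0198]
D [ 0.5593 -0.1834  0.018 ] [ 0.021 -0.151]
K [ 0.4308 -0.0998  0.073 ] [-0.1051 -0.0639]
P [0.5344 0.0886 0.085 ] [0.0036 0.1215]
lipR [ 0.4299 -0.1889  0.038 ] [-0.1085 -0.1531]
lipRt [ 0.4555 -0.1905  0.038 ] [-0.083  -0.1553]
lipRb [ 0.4037 -0.1878  0.038 ] [-0.1347 -0.1512]
sheetL [ 0.4621 -0.0673  0.02  ] [-0.073  -0.0323]
lipLbot [ 0.4    -0.0683  0.02  ] [-0.1351 -0.0316]
hT [ 0.537  -0.1709  0.172 ] [-0.001 -0.138]
h1 [ 0.5535 -0.1278  0.16  ] [ 0.0167 -0.0953]
h2 [ 0.555  -0.2103  0.185 ] [ 0.016  -0.1778]
g1 [ 0.4516 -0.0898  0.073 ] [-0.0842 -0.0545]
g2 [ 0.4112 -0.1112  0.073 ] [-0.1251 -0.0748]
sheetRb [ 0.4031 -0.1948  0.02  ] [-0.1354 -0.1582]
```

```bash
cat >> h.py <<'E'
O=np.array([.5342,-.033]);T=.0273
def l2w(l): c,s=np.cos(T),np.sin(T); return O+np.array([[c,-s],[s,c]])@np.array(l[:2])
def w2l(p): c,s=np.cos(T),np.sin(T); return np.array([[c,s],[-s,c]])@(np.array(p[:2])-O)
def plan(l,z,yawdeg,start=None):
    """move in tool axes (mm, deg) to press-frame xy, height, tool-x yaw in press frame"""
    s=manip.state(); Rt=R.from_rotvec(s['tcp_rot'])
    y=np.radians(yawdeg)+T
    G=R.from_matrix(np.array([[np.cos(y),np.sin(y),0],[np.sin(y),-np.cos(y),0],[0,0,-1]]).T.reshape(3,3).T) if 0 else R.from_matrix(np.column_stack([[np.cos(y),np.sin(y),0],[np.sin(y),-np.cos(y),0],[0,0,-1]]))
    d=Rt.inv().apply(np.r_[l2w(l),z]-s['tcp_pos'])*1000
    return d,np.degrees((Rt.inv()*G).as_rotvec())
def st():
    s=manip.state(); m=R.from_rotvec(s['tcp_rot']).as_matrix()
    print('t %.2f'%s['time'],'tcp',s['tcp_pos'],'local',w2l(s['tcp_pos']),'yawL %.1f'%np.degrees(np.arctan2(m[1,0],m[0,0])-T),'F',s['wrist_force'],'w %.3f'%s['gripper_width'],'q',s['joint_positions'])
E
sed -i 's/^    G=.* else /    G=/' h.py
python3 - <<'E'
from h import *
st(); print(plan((-.107,-.19),.25,90)); c=manip.get_calibration('top'); print(onz(c,(409,273),.03),onz(c,(398,170),.027))
E
```

```text
t 0.10 tcp [ 0.2345 -0.5518  0.2495] local [-0.3138 -0.5104] yawL 21.5 F [-0.0306  0.4598 -0.2612] w 0.086 q [-1.169   0.3142 -0.048   1.2102  0.      1.5708]
(array([ 309.6507, -222.5349,   -0.1394]), array([ -0.078 ,  -0.0533, -68.5434]))
[ 0.3082 -0.2378  0.03  ] [ 0.5746 -0.2403  0.027 ]
```

Emit:
step_arm(
  motion=[
    [[31,-22,0,0,0,-6.8,0],[62,-44,0,0,0,-13.6,0],[93,-66,0,0,0,-20.4,0],[124,-88,0,0,0,-27.2,0],[155,-111,0,0,0,-34,0]],
  ],
  force=40,
)

```text
time: 0.52
tcp_pos: [0.3342, -0.3878, 0.2499]
tcp_rot: [-2.756, -1.506, 0.0]
wrist_force: [1.0, 0.0, 0.2]
gripper_width: 0.0253
finger_force: 0.0
```

```bash
python3 - <<'E'
from h import *
st(); print(plan((-.107,-.19),.25,90))
E
```

```text
t 0.52 tcp [ 0.3342 -0.3878  0.2499] local [-0.2096 -0.3492] yawL 55.8 F [0.9515 0.0449 0.2282] w 0.025 q [-0.8595  0.149  -0.2575  1.1649  0.0001  1.2817]
(array([189.347 ,  -4.8322,  -0.0599]), array([ -0.0249,  -0.0245, -34.2478]))
```

Emit:
step_arm(
  motion=[
    [[38,-1,0,0,0,-6.8,0],[76,-2,0,0,0,-13.6,0],[114,-3,0,0,0,-20.4,0],[152,-4,0,0,0,-27.2,0],[189,-5,0,0,0,-34.2,0]],
  ],
)

```text
time: 0.93
tcp_pos: [0.433, -0.2263, 0.2501]
tcp_rot: [-2.191, -2.251, 0.0]
wrist_force: [0.1, -0.0, -0.1]
gripper_width: 0.0
finger_force: 0.0
```

Emit:
step_arm(
  motion=[
    [[0,0,30,0,0,0,0],[0,0,65,0,0,0,0],[0,0,100,0,0,0,0],[0,0,130,0,0,0,0],[0,0,150,0,0,0,0]],
  ],
)

```text
time: 1.35
tcp_pos: [0.4307, -0.2269, 0.0972]
tcp_rot: [-2.194, -2.243, 0.002]
wrist_force: [0.6, -1.1, 0.8]
gripper_width: -0.0
finger_force: 0.0
```

```bash
python3 - <<'E'
from h import *
st(); print(plan((-.107,-.19),.043,90))
c=manip.get_calibration('wrist');im=manip.grab_frame('wrist');cv2.imwrite('pics/w1.png',im)
im=manip.grab_frame('top');cv2.imwrite('pics/t1.png',im)
im=manip.grab_frame('side')
cv2.imwrite('pics/s1.png',im)
print(c)
s=manip.get_calibration('side');print(proj(s,np.array([np.r_[l2w(p),z] for p,z in [((-.105,-.153),.038),((-.105,-.026),.038),((0,-.065),.034),((0,-.138),.172),((-.105,-.065),.073)]])))
a=cv2.imread('pics/w1.png'); b=cv2.resize(im[210:330,240:400],None,fx=3,fy=3)
E
```

```text
t 1.35 tcp [ 0.4307 -0.2269  0.0972] local [-0.1087 -0.191 ] yawL 89.7 F [ 0.5931 -1.0813  0.8231] w -0.000 q [-0.4848  0.2272 -0.5356  0.8118 -0.      1.0641]
(array([ 0.914 ,  1.8844, 54.1502]), array([-0.1918, -0.1044, -0.3088]))
{'mtx': array([[330.078 ,   0.    , 284.9336],
       [  0.    , 330.078 , 207.4401],
       [  0.    ,   0.    ,   1.    ]]), 'xyz': array([ 0.4286, -0.1569,  0.2209]), 'orientation': array([-0.2819,  0.0004,  0.0209])}
[[289.2103 293.6143]
 [277.3241 266.5223]
 [319.7677 271.1188]
 [332.0442 237.0338]
 [280.8978 262.5217]]
```

View pics/w1.png

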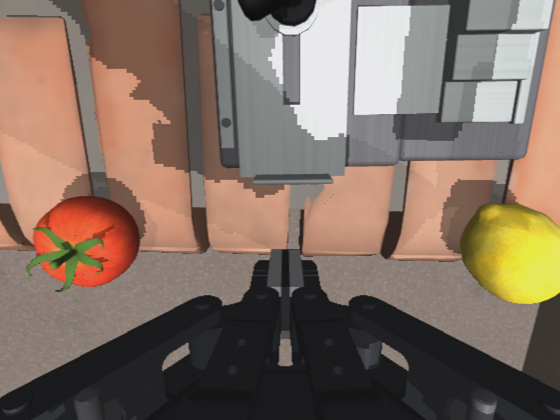

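The wrist view shows:
- The right lip as a thin strip from (254,180) to (332,180).
- The steps as bright/grey rectangles: lowest (443–517, 82–122), middle (455–535, 35–78), highest above row 30.
- Closed fingertips at about (285,252).

```bash
python3 - <<'E'
from h import *
c=dict(mtx=np.array([[330.078,0,284.9336],[0,330.078,207.4401],[0,0,1]]),xyz=np.array([.4286,-.1569,.2209]),orientation=np.array([-.2819,.0004,.0209]))
for n,u,v,z in [('lip far',293,177,.038),('lip near',293,182,.038),('low front',480,122,.026),('low back',478,81,.026),('mid front',495,79,.034),('mid back',495,34,.034),('high front',505,30,.042),('plate edge',370,164,.018)]:
    print(n,w2l(onz(c,(u,v),z)))
g=cv2.cvtColor(cv2.imread('pics/w1.png'),cv2.COLOR_BGR2GRAY)
print(g[20:130,490]); print(g[168:190,290])
E
```

```text
lip far [-0.1053 -0.1562]
lip near [-0.1053 -0.159 ]
low front [ 0.0017 -0.1273]
low back [-0.0028 -0.1053]
mid front [ 0.0016 -0.105 ]
mid back [-0.002  -0.0835]
high front [-0.002  -0.0834]
plate edge [-0.0574 -0.1522]
[145 146 147 147 147 148 148 149 146 114  61  49  49  64 119 145 144 143
 144 145 146 145 145 144 143 141 142 143 146 146 145 145 146 145 145 144
 144 143 142 143 143 142 127 126 127 128 128 126 126 124 123 122 122 123
 124 123 124 125 116  82  82 139 206 213 212 213 214 215 216 217 218 217
 216 214 215 216 217 216 214 215 216 217 216 216 215 216 218 216 216 215
 215 216 216 216 216 216 216 216 214 214 216 191 120 111 113 113 114 114
 115 115]
[128 128 128 127 129 125  84  67  68  68  70  84 121 138 121  98 102 144
 145 144 143 141]
```

Emit:
step_arm(
  motion=[
    [[0,1,15,0,0,0,0],[1,2,30,0,0,0,0],[1,2,45,0,0,0,0],[1,2,54,0,0,0,0],[1,2,54,0,0,0,0]],
  ],
)

```text
time: 1.92
tcp_pos: [0.4343, -0.2271, 0.0461]
tcp_rot: [-2.197, -2.244, 0.0]
wrist_force: [-0.0, -0.4, 1.1]
gripper_width: 0.0002
finger_force: 0.0
```

Emit:
step_arm(
  motion=[
    [[7,0,0,0,0,0,0],[14,0,0,0,0,0,0],[19,0,0,0,0,0,0],[23,0,0,0,0,0,0],[26,0,0,0,0,0,0]],
  ],
)

```text
time: 2.33
tcp_pos: [0.4345, -0.2009, 0.0471]
tcp_rot: [2.196, 2.245, -0.0]
wrist_force: [-0.7, -1.6, 1.2]
gripper_width: 0.0002
finger_force: 0.7
```

Emit:
step_arm(
  motion=[
    [[3,0,0,0,0,0,0],[6,0,0,0,0,0,0],[9,0,0,0,0,0,0],[11,0,0,0,0,0,0],[12,0,0,0,0,0,0]],
  ],
)

```text
time: 2.75
tcp_pos: [0.4338, -0.1889, 0.0463]
tcp_rot: [2.197, 2.245, 0.0]
wrist_force: [0.5, -0.6, 0.3]
gripper_width: -0.0
finger_force: 0.6
```

```bash
python3 - <<'E'
from h import *
st(); print(plan((-.107,-.1415),.043,90))
c=manip.get_calibration('wrist');im=manip.grab_frame('wrist');cv2.imwrite('pics/w2.png',im)
print(c)
E
```

```text
t 2.75 tcp [ 0.4338 -0.1889  0.0463] local [-0.1046 -0.1531] yawL 89.7 F [ 0.4816 -0.6144  0.2759] w -0.000 q [-0.4107  0.2665 -0.6257  0.6784  0.0001  1.1386]
(array([11.5937, -2.4991,  3.3373]), array([ 0.0106,  0.0007, -0.3344]))
{'mtx': array([[330.078 ,   0.    , 284.9336],
       [  0.    , 330.078 , 207.4401],
       [  0.    ,   0.    ,   1.    ]]), 'xyz': array([ 0.4312, -0.1187,  0.1699]), 'orientation': array([-0.2837, -0.003 ,  0.02  ])}
```

View pics/w2.png

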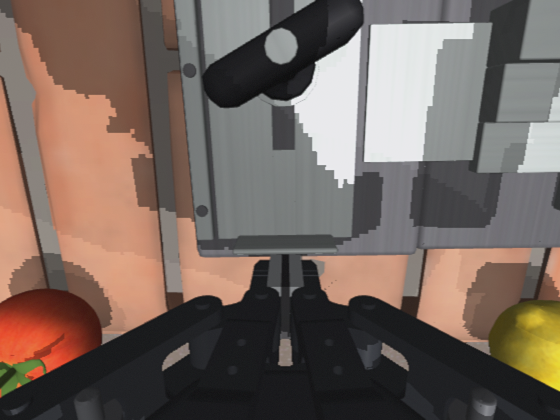

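The lip is now in contact at rows 236–250. The middle step spans rows 64–122 at columns 500–555, the lowest step's front edge is at row 172, and the knob top centre is at (282,45).

```bash
python3 - <<'E'
from h import *
c=dict(mtx=np.array([[330.078,0,284.9336],[0,330.078,207.4401],[0,0,1]]),xyz=np.array([.4312,-.1187,.1699]),orientation=np.array([-.2837,-.003,.02]))
for n,u,v,z in [('lip top far',285,244,.038),('lip top near',285,249,.038),('low front',520,172,.026),('mid front',525,122,.034),('mid back',525,64,.034),('plate edge',370,253,.018),('plate edge',230,255,.018),('knob',282,45,.073)]:
    print(n,w2l(onz(c,(u,v),z)))
g=cv2.cvtColor(cv2.imread('pics/w2.png'),cv2.COLOR_BGR2GRAY)
print(g[55:180,530]); print(g[228:262,260],g[240:262,370])
E
```

```text
lip top far [-0.1056 -0.1377]
lip top near [-0.1057 -0.14  ]
low front [-0.002  -0.1093]
mid front [-0.0096 -0.0877]
mid back [-0.0138 -0.0663]
plate edge [-0.0633 -0.1512]
plate edge [-0.1333 -0.1517]
knob [-0.106  -0.0659]
[143 144 141 119  91  51  48  67 127 137 139 139 140 140 141 142 143 141
 142 141 140 139 137 137 138 139 140 142 142 141 141 140 141 141 140 139
 140 140 139 140 139 138 138 139 140 141 141 141 141 142 141 141 139 138
 139 137 135 134 136 137 138 137 138 138 140 135 117 137 192 195 196 200
 223 225 225 226 225 224 222 221 219 218 217 214 224 226 225 223 212 211
 213 213 214 214 213 212 213 214 214 213 212 213 212 212 213 213 213 213
 213 213 213 213 212 210 209 209 202 159 116 113 115 115 116 116 116]
[126 125 126 125 126 126 123  83  68  66  67  69  69  69  69  68  68  69
  71  71  78 103 120 129 125 107  87  60  97 170 171 135  52  23] [118 118 119 118 118 117 118 118 118 118 118 116 108 100  98 133 167 168
 167 167 166 167]
```

Emit:
step_arm(
  motion=[
    [[3,0,0,0,0,0,0],[6,0,0,0,0,0,0],[8,0,0,0,0,0,0],[10,0,0,0,0,0,0],[10,0,0,0,0,0,0]],
  ],
)

```text
time: 3.22
tcp_pos: [0.4334, -0.1786, 0.0462]
tcp_rot: [-2.197, -2.245, -0.0]
wrist_force: [0.2, -0.1, -0.7]
gripper_width: 0.0001
finger_force: 0.0
```

```bash
python3 - <<'E'
from h import *
st()
c=manip.get_calibration('wrist');im=manip.grab_frame('wrist');cv2.imwrite('pics/w3.png',im)
g=cv2.cvtColor(im,cv2.COLOR_BGR2GRAY)
np.save('c3.npy',c,allow_pickle=True)
print(g[60:230,548]);print(g[225:260,260]);print(g[270:300,370],g[270:300,225])
E
```

```text
t 3.22 tcp [ 0.4334 -0.1786  0.0462] local [-0.1048 -0.1428] yawL 89.7 F [ 0.1902 -0.0991 -0.6864] w 0.000 q [-0.3912  0.26   -0.6353  0.676   0.0004  1.1579]
[ 48  49  92 187 221 220 219 220 220 197 196 201 223 219 147 137 137 136
 136 137 139 140 141 141 141 140 140 140 140 140 140 139 138 138 138 138
 138 137 139 139 139 140 140 140 142 141 139 138 137 137 135 134 134 135
 136 137 137 129 129 127 111 103 179 209 206 206 208 208 210 211 212 212
 213 213 212 212 209 209 209 211 212 211 210 208 210 211 212 212 211 211
 210 211 211 212 211 210 209 210 211 211 210 211 211 212 212 212 211 209
 208 207 207 187 117 111 112 112 112 112 112 112 112 113 112 112 113 113
 112 112 113 113 113 112 113 113 113 112 112 113 112 113 113 112 113 113
 114 113 114 114 113 113 114 113 113 112 112 112 109  92  91  91  91  87
  69  68  66  75 108 104 109 111]
[125 125 125 125 125 126 125 126 126 123  84  68  66  68  68  68  68  70
  68  68  69  70  71  79 106 121 131 125 104  79  68  68  69  68  56]
[116 107  98 105 167 168 167 166 166 166 166 165 165 165 166 165 165 164
 165 165 167 167 166 169 169 152  58  22  26  27] [116 116 112 106 100 112 163 165 164 163 163 162 164 175 174 173 173 173
 173 175 175 175 174 174 175 176 176 176 175 176]
```

View pics/w3.png

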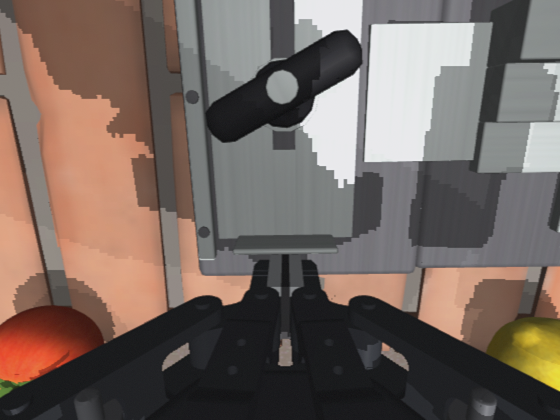

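The stop followed the fingers; the lip stays at rows 235–253 while the knob top has moved to (282,87). I'll measure the step, lip and plate edges.

```bash
python3 - <<'E'
from h import *
c=np.load('c3.npy',allow_pickle=True).item()
for n,u,v,z in [('lip mid',260,251,.038),('low front',548,171.5,.026),('mid front',548,121,.034),('mid back',548,62.5,.034),('plate edge',370,273,.018),('plate edge',225,274.5,.018),('knob',282,87,.073)]:
    print(n,w2l(onz(c,(u,v),z)))
print(plan((-.107,-.1415),.043,90))
E
```

```text
lip mid [-0.1166 -0.1305]
low front [ 0.0101 -0.0988]
mid front [-0.0007 -0.077 ]
mid back [-0.0054 -0.0554]
plate edge [-0.0628 -0.1518]
plate edge [-0.1365 -0.1521]
knob [-0.1062 -0.0661]
(array([ 1.3071, -2.1752,  3.178 ]), array([-0.0189, -0.0426, -0.3197]))
```

Emit:
step_arm(
  motion=[
    [[-8,0,0,0,0,0,0],[-20,0,0,0,0,0,0],[-20,0,-30,0,0,0,0],[-20,0,-65,0,0,0,0],[-20,0,-95,0,0,0,0]],
  ],
)

```text
time: 3.68
tcp_pos: [0.4335, -0.2002, 0.1425]
tcp_rot: [-2.198, -2.243, 0.001]
wrist_force: [0.1, -0.3, -0.3]
gripper_width: -0.0
finger_force: 0.0
```

```bash
python3 - <<'E'
from h import *
c=np.load('c3.npy',allow_pickle=True).item()
im=cv2.imread('pics/w3.png')
m=(im.max(2)<60).astype(np.uint8);m[:20]=0;m[200:]=0;m[:,:195]=0;m[:,375:]=0
n,l,s,ce=cv2.connectedComponentsWithStats(m);i=1+s[1:,4].argmax();print(s[i],ce[i])
a=w2l(onz(c,(219,125),.073));b=w2l(onz(c,(349,48),.073))
print(a,b,np.linalg.norm(b-a),'bar angle',np.degrees(np.arctan2(*(b-a)[::-1])),(a+b)/2)
st()
E
```

```text
[ 197   20  165  154 7112] [280.116   89.9291]
[-0.1242 -0.0762] [-0.0882 -0.0564] 0.041144672120397595 bar angle 28.72706459540111 [-0.1062 -0.0663]
t 3.68 tcp [ 0.4335 -0.2002  0.1425] local [-0.1053 -0.1644] yawL 89.6 F [ 0.0797 -0.3487 -0.2634] w -0.000 q [-0.4326  0.1609 -0.5009  0.91   -0.0001  1.118 ]
```

Emit:
step_arm(
  motion=[
    [[20,0,0,0,0,-6.8,0.6],[40,0,0,0,0,-13.6,0.6],[60,0,0,0,0,-20.4,0.6],[80,0,0,0,0,-27.2,0.6],[98,0,0,0,0,-34,0.6]],
  ],
)

```text
time: 4.1
tcp_pos: [0.4319, -0.1012, 0.1415]
tcp_rot: [1.438, 2.793, 0.0]
wrist_force: [-0.2, -0.4, 0.1]
gripper_width: 0.0516
finger_force: 0.0
```

Emit:
step_arm(
  motion=[
    [[0,0,0,0,0,-6.8,0.6],[0,0,0,0,0,-13.6,0.6],[0,0,0,0,0,-20.4,0.6],[0,0,0,0,0,-27.2,0.6],[0,0,0,0,0,-34,0.6]],
  ],
)

```text
time: 4.52
tcp_pos: [0.4321, -0.1021, 0.1414]
tcp_rot: [0.558, 3.092, -0.0]
wrist_force: [0.3, -0.4, -0.0]
gripper_width: 0.0508
finger_force: 0.0
```

Emit:
step_arm(
  motion=[
    [[0,0,0,0,0,-6.8,0.6],[0,0,0,0,0,-13.6,0.6],[0,0,0,0,0,-20.4,0.6],[0,0,0,0,0,-27.2,0.6],[0,0,0,0,0,-34,0.6]],
  ],
)

```text
time: 4.93
tcp_pos: [0.4321, -0.1022, 0.1413]
tcp_rot: [0.37, -3.12, 0.0]
wrist_force: [-0.6, 0.7, -0.0]
gripper_width: 0.0512
finger_force: 0.0
```

```bash
python3 - <<'E'
from h import *
st(); print(plan((-.105,-.065),.072,208.7))
E
```

```text
t 4.93 tcp [ 0.4321 -0.1022  0.1413] local [-0.104  -0.0664] yawL -168.1 F [-0.5738  0.7385 -0.0368] w 0.051 q [-0.2322  0.1008 -0.5744  0.8956 -0.0001 -0.4679]
(array([ 0.6962,  1.5661, 69.3158]), array([ -0.0071,  -0.0045, -16.754 ]))
```

Emit:
step_arm(
  motion=[
    [[0.7,1.5,10,0,0,-6,0.6],[0.7,1.5,20,0,0,-12,0.6],[0.7,1.5,35,0,0,-16.7,0.6],[0.7,1.5,55,0,0,-16.7,0.6],[0.7,1.5,69,0,0,-16.7,0.6]],
  ],
)

```text
time: 5.35
tcp_pos: [0.4308, -0.1008, 0.0712]
tcp_rot: [0.81, -3.035, 0.0]
wrist_force: [-0.3, 0.2, -0.0]
gripper_width: 0.0514
finger_force: 0.0
```

```bash
python3 - <<'E'
from h import *
st(); print(plan((-.105,-.065),.072,208.7)); cv2.imwrite('pics/w4.png',manip.grab_frame('wrist'))
E
```

```text
t 5.35 tcp [ 0.4308 -0.1008  0.0712] local [-0.1052 -0.065 ] yawL -151.7 F [-0.2874  0.2359 -0.0174] w 0.051 q [-0.2298  0.1813 -0.6669  0.7228 -0.0002 -0.7515]
(array([-0.2039, -0.1248, -0.7613]), array([-0.    , -0.0143, -0.3765]))
```

View pics/w4.png

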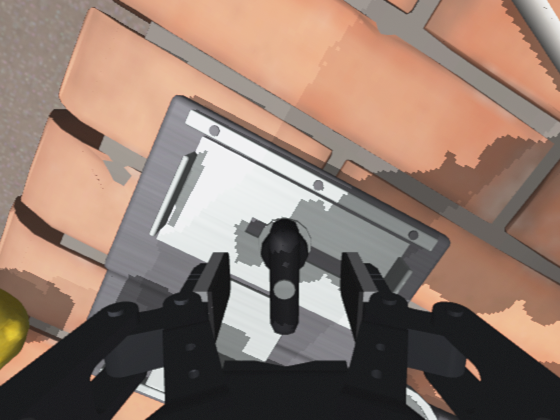

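The wrist view shows the knob bar at (284,280), aligned with the fingers and centred between the pads at (220,285) and (350,285). I'll close the gripper and check the hold.

Emit:
step_arm(
  motion=[
    [[0,0,0,0,0,0,0],[0,0,0,0,0,0,0],[0,0,0,0,0,0,0],[0,0,0,0,0,0,0],[0,0,0,0,0,0,0]],
  ],
  force=60,
)

```text
time: 5.82
tcp_pos: [0.4318, -0.1005, 0.0734]
tcp_rot: [-0.81, 3.034, -0.003]
wrist_force: [-0.3, -1.8, 4.3]
gripper_width: 0.0117
finger_force: 62.1
```

```bash
python3 - <<'E'
from h import *
st(); print(manip.state()['torque'],manip.state()['finger_force'])
E
```

```text
t 5.82 tcp [ 0.4318 -0.1005  0.0734] local [-0.1042 -0.0647] yawL -151.7 F [-0.3444 -1.7852  4.32  ] w 0.012 q [-0.228   0.1782 -0.6647  0.7257 -0.0008 -0.7501]
[-0.3545  0.1797 -0.0394] 62.05313801765442
```

Emit:
step_arm(
  motion=[
    [[0,0,0,0,0,5,0],[0,0,0,0,0,11,0],[0,0,0,0,0,17,0],[0,0,0,0,0,22,0],[0,0,0,0,0,27,0]],
  ],
)

```text
time: 6.23
tcp_pos: [0.432, -0.1009, 0.0731]
tcp_rot: [-0.073, 3.139, -0.004]
wrist_force: [0.6, -4.2, -0.4]
gripper_width: 0.0116
finger_force: 61.3
```

Emit:
step_arm(
  motion=[
    [[0,0,0,0,0,5,0],[0,0,0,0,0,10,0],[0,0,0,0,0,15,0],[0,0,0,0,0,20,0],[0,0,0,0,0,25,0]],
  ],
)

```text
time: 6.65
tcp_pos: [0.4319, -0.1014, 0.0729]
tcp_rot: [0.608, 3.08, -0.005]
wrist_force: [2.7, -6.3, -5.0]
gripper_width: 0.0114
finger_force: 60.9
```

```bash
python3 - <<'E'
from h import *
st(); print(manip.state()['torque'],manip.state()['finger_force'])
E
```

```text
t 6.65 tcp [ 0.4319 -0.1014  0.0729] local [-0.1041 -0.0656] yawL 156.1 F [ 2.6995 -6.3368 -5.0353] w 0.011 q [-0.2282  0.179  -0.6651  0.724  -0.0033  0.1614]
[-1.3499 -0.4223  0.1864] 60.945144295692444
```

Emit:
step_arm(
  motion=[
    [[0,0,0,0,0,3,0],[0,0,0,0,0,6,0],[0,0,0,0,0,9,0],[0,0,0,0,0,12,0],[0,0,0,0,0,12,0]],
  ],
  force=80,
)

```text
time: 7.07
tcp_pos: [0.4318, -0.1016, 0.0728]
tcp_rot: [0.923, 3.0, -0.006]
wrist_force: [2.3, -6.1, -3.5]
gripper_width: 0.0109
finger_force: 82.6
```

```bash
python3 - <<'E'
from h import *
st(); print(manip.state()['torque'],manip.state()['finger_force'])
E
```

```text
t 7.07 tcp [ 0.4318 -0.1016  0.0728] local [-0.1043 -0.0657] yawL 144.2 F [ 2.2693 -6.0954 -3.5043] w 0.011 q [-0.2283  0.1791 -0.6652  0.724  -0.0038  0.3687]
[-1.3822 -0.3546  0.0824] 82.61500954627991
```

Emit:
step_arm(
  motion=[
    [[0,0,0,0,0,1,0],[0,0,0,0,0,2,0],[0,0,0,0,0,3,0],[0,0,0,0,0,4,0],[0,0,0,0,0,4,0]],
  ],
)

```text
time: 7.48
tcp_pos: [0.4318, -0.1016, 0.0728]
tcp_rot: [1.022, 2.968, -0.006]
wrist_force: [1.8, -5.2, -2.9]
gripper_width: 0.0109
finger_force: 84.4
```

```bash
python3 - <<'E'
from h import *
st(); print(manip.state()['torque'],manip.state()['finger_force'])
E
```

```text
t 7.48 tcp [ 0.4318 -0.1016  0.0728] local [-0.1043 -0.0657] yawL 140.4 F [ 1.8224 -5.1604 -2.8839] w 0.011 q [-0.2281  0.1791 -0.6652  0.7241 -0.0041  0.435 ]
[-1.5478 -0.3203  1.2156] 84.41562890599016
```

Yaw torque has jumped to 1.2 N m, so this is near the end stop. I'll go a few more degrees to confirm.

Emit:
step_arm(
  motion=[
    [[0,0,0,0,0,1,0],[0,0,0,0,0,2,0],[0,0,0,0,0,3,0],[0,0,0,0,0,4,0],[0,0,0,0,0,4,0]],
  ],
)

```text
time: 7.9
tcp_pos: [0.4318, -0.1015, 0.0729]
tcp_rot: [1.122, 2.931, -0.006]
wrist_force: [1.0, -6.8, -2.5]
gripper_width: 0.0109
finger_force: 95.9
```

```bash
python3 - <<'E'
from h import *
st(); print(manip.state()['torque'],manip.state()['finger_force'])
E
```

```text
t 7.90 tcp [ 0.4318 -0.1015  0.0729] local [-0.1043 -0.0657] yawL 136.6 F [ 0.9689 -6.758  -2.5195] w 0.011 q [-0.2279  0.179  -0.6652  0.7241 -0.0044  0.5031]
[-1.6383 -0.2469  1.9252] 95.8928857371211
```

Emit:
step_arm(
  motion=[
    [[0,0,0,0,0,0,0.6],[0,0,0,0,0,0,0.6],[0,0,0,0,0,0,0.6],[0,0,-4,0,0,0,0.6],[0,0,-15,0,0,0,0.6]],
  ],
)

```text
time: 8.32
tcp_pos: [0.4298, -0.0994, 0.0867]
tcp_rot: [-1.127, -2.93, -0.0]
wrist_force: [-1.2, -0.1, 0.0]
gripper_width: 0.0514
finger_force: 0.0
```

Emit:
step_arm(
  motion=[
    [[0,0,-30,0,0,0,0.6],[0,0,-65,0,0,0,0.2],[0,0,-100,0,0,0,0],[0,0,-130,0,0,0,0],[0,0,-155,0,0,0,0]],
  ],
)

```text
time: 8.73
tcp_pos: [0.4314, -0.0998, 0.2454]
tcp_rot: [1.127, 2.93, 0.001]
wrist_force: [0.1, -0.1, 0.8]
gripper_width: 0.0029
finger_force: 0.0
```

```bash
python3 - <<'E'
from h import *
st(); print(plan((0,-.13),.24,90))
cv2.imwrite('pics/t2.png',manip.grab_frame('top'))
cv2.imwrite('pics/c2.png',cv2.resize(cv2.imread('pics/t2.png')[145:257,255:415],None,fx=5,fy=5,interpolation=cv2.INTER_CUBIC))
E
```

```text
t 8.73 tcp [ 0.4314 -0.0998  0.2454] local [-0.1046 -0.064 ] yawL 136.4 F [ 0.1462 -0.0948  0.7523] w 0.003 q [-0.2276  0.0178 -0.4122  1.1381  0.0004  0.5068]
(array([-121.2802,   24.4206,    5.6614]), array([ 0.1393,  0.077 , 46.3536]))
```

Emit:
step_arm(
  motion=[
    [[-24,5,0,0,0,6.6,0],[-48,10,0,0,0,13.2,0],[-72,15,0,0,0,19.8,0],[-96,20,0,0,0,26.4,0],[-121,24,0,0,0,33,0]],
  ],
)

```text
time: 9.2
tcp_pos: [0.5377, -0.1634, 0.2425]
tcp_rot: [1.921, 2.486, 0.001]
wrist_force: [0.7, 0.8, 0.5]
gripper_width: 0.0002
finger_force: 0.0
```

Emit:
step_arm(
  motion=[
    [[0,0,0,0,0,6.6,0],[0,0,0,0,0,13.4,0],[0,0,0,0,0,13.4,0],[0,0,0,0,0,13.4,0],[0,0,0,0,0,13.4,0]],
  ],
)

```text
time: 9.62
tcp_pos: [0.5366, -0.1629, 0.2424]
tcp_rot: [-2.188, -2.254, -0.0]
wrist_force: [-0.8, -0.1, 0.2]
gripper_width: 0.0
finger_force: 0.0
```

```bash
python3 - <<'E'
from h import *
st(); print(plan((0,-.13),.24,90))
c=manip.get_calibration('wrist');np.save('c5.npy',c,allow_pickle=True)
cv2.imwrite('pics/w5.png',manip.grab_frame('wrist'))
E
```

```text
t 9.62 tcp [ 0.5366 -0.1629  0.2424] local [-0.0012 -0.1299] yawL 90.1 F [-0.7621 -0.116   0.2068] w 0.000 q [-0.2949  0.2429 -0.1589  1.169   0.0001  1.2463]
(array([-0.0543,  1.1794,  2.4057]), array([ 0.0045, -0.007 ,  0.1298]))
```

View pics/w5.png

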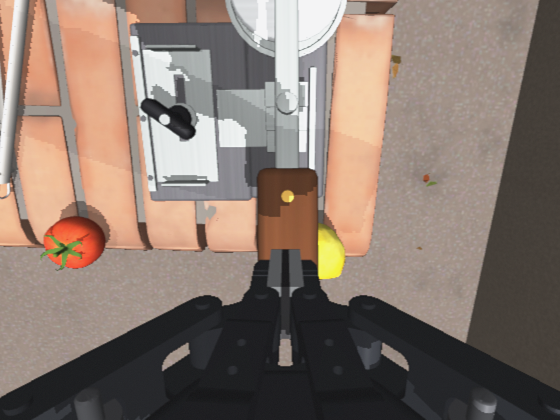

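The wrist view shows:
- Knob bar from (143,102) to (193,135), turned clockwise.
- Right lip at about (185,182) and left lip near (180,47).
- Step block at (265–306, 82–152), under the lever.
- Handle at (288,215), centred below the fingers.

```bash
python3 - <<'E'
from h import *
c=np.load('c5.npy',allow_pickle=True).item();im=cv2.imread('pics/w5.png')
a,b=[w2l(onz(c,p,.073)) for p in((145,102),(193,133))];print('bar',np.degrees(np.arctan2(*(b-a)[::-1])),(a+b)/2)
for n,u,v,z in [('lipR',185,183,.038),('lipL',180,46,.038),('plate',200,199,.018),('plate top',170,22,.018),('knob',165,119,.073),('stepsfront',272,152,.026),('stepsback',272,81,.042)]: print(n,w2l(onz(c,(u,v),z)))
g=cv2.cvtColor(im,cv2.COLOR_BGR2GRAY);print(g[75:160,270]);print(g[170:205,185]);print(g[40:56,190])
E
```

```text
bar -33.527874060511316 [-0.1015 -0.0651]
lipR [-0.1036 -0.1296]
lipL [-0.0975 -0.0031]
plate [-0.0949 -0.1516]
plate top [-0.1109  0.021 ]
knob [-0.1053 -0.0662]
stepsfront [-0.0156 -0.0997]
stepsback [-0.0143 -0.033 ]
[ 87  88  88  89  88  87 106 180 185 184 184 184 183 182 181 182 183 182
 183 182 181 180 180 180 179 178 178 179 179 182 179 153 154 176 180 181
 179 176 176 177 154 152 151 151 150 149 150 152 151 149 147 143 145 149
 148 115 145 151 151 152 152 150 150 150 149 150 150 148 150 149 147 148
 148 146 147 145 137  74  79  81  80  80  80  80  80]
[234 234 234 235 233 152 139 141 142 139  96  78  86 147 228 219 140 131
 132 134 144 145 144 144 143 144 144 144 142 125 134 200 204 204 205]
[ 93  94  93  90  94 153 162 130  64  55  68 125 175 175 174 173]
```

```bash
python3 - <<'E'
from h import *
for f,cf,roi in (('w5','c5',(90,145,130,205)),('w3','c3',(20,150,197,375))):
    c=np.load(cf+'.npy',allow_pickle=True).item();im=cv2.imread(f'pics/{f}.png')
    r0,r1,c0,c1=roi;m=np.zeros(im.shape[:2],np.uint8);m[r0:r1,c0:c1]=(im[r0:r1,c0:c1].max(2)<45)
    if f=='w5': print('\n'.join(''.join('#' if x else '.' for x in r) for r in m[94:142,136:206]))
E
```

```text
......................................................................
......................................................................
......................................................................
......................................................................
......................................................................
..........####........................................................
.........###########..................................................
........#....########.................................................
.......#......#########...............................................
......#.........########..............................................
..................#######.............................................
......#............########...........................................
......#.............########..........########........................
......#...............########......############......................
......#................########...###############.....................
.......#................###########
[... 1607 characters left out ...]
...............................##............#####...........
.........................................##...........####............
...........................................##.........####............
............................................##.......####.............
.............................................###.#..####..............
...............................................########...............
.................................................###..................
......................................................................
......................................................................
......................................................................
```

Measured against the plate, the step block centre is at y ≈ -65 mm. The bar's edges lie at about -35.8°, which is what fully tight should read. Next is the handle press.

Emit:
step_arm(
  motion=[
    [[-8,1,10,0,0,0,0],[-15,1,25,0,0,0,0],[-15,1,38,0,0,0,0],[-15,1,46,0,0,0,0],[-15,1,52,0,0,0,0]],
  ],
)

```text
time: 10.08
tcp_pos: [0.5376, -0.1786, 0.1892]
tcp_rot: [-2.191, -2.251, 0.002]
wrist_force: [-0.2, -1.2, 3.3]
gripper_width: -0.0003
finger_force: 1.3
```

Emit:
step_arm(
  motion=[
    [[0,0,10,0,0,0,0],[0,0,20,0,0,0,0],[0,0,30,0,0,0,0],[0,0,40,0,0,0,0],[0,0,50,0,0,0,0]],
  ],
)

```text
time: 10.5
tcp_pos: [0.539, -0.179, 0.1402]
tcp_rot: [2.19, 2.249, -0.0]
wrist_force: [-0.5, -3.9, 6.1]
gripper_width: 0.0002
finger_force: 3.0
```

Emit:
step_arm(
  motion=[
    [[0,0,6,0,0,0,0],[0,0,12,0,0,0,0],[0,0,18,0,0,0,0],[0,0,22,0,0,0,0],[0,0,25,0,0,0,0]],
  ],
)

```text
time: 10.92
tcp_pos: [0.539, -0.1797, 0.1155]
tcp_rot: [2.19, 2.248, -0.002]
wrist_force: [-0.6, -5.7, 8.0]
gripper_width: -0.0
finger_force: 3.8
```

```bash
python3 - <<'E'
from h import *
st()
E
```

```text
t 10.92 tcp [ 0.539  -0.1797  0.1155] local [ 0.0007 -0.1468] yawL 89.9 F [-0.5768 -5.6553  7.9749] w -0.000 q [-0.3202  0.3413 -0.3298  0.8971 -0.003   1.2245]
```

Contact is good at about 8 N with no bottom yet, so I'll continue gently until the foot seats.

Emit:
step_arm(
  motion=[
    [[0,0,1,0,0,0,0],[0,0,2,0,0,0,0],[0,0,3,0,0,0,0],[0,0,4,0,0,0,0],[0,0,4,0,0,0,0]],
  ],
)

```text
time: 11.33
tcp_pos: [0.539, -0.1798, 0.1119]
tcp_rot: [2.19, 2.247, -0.003]
wrist_force: [-1.7, -5.3, 8.3]
gripper_width: -0.0002
finger_force: 3.9
```

Emit:
step_arm(
  motion=[
    [[0,0,0.5,0,0,0,0],[0,0,1,0,0,0,0],[0,0,1.5,0,0,0,0],[0,0,1.5,0,0,0,0],[0,0,1.5,0,0,0,0]],
  ],
)

```text
time: 11.75
tcp_pos: [0.539, -0.1799, 0.1105]
tcp_rot: [2.19, 2.247, -0.003]
wrist_force: [-1.1, -5.4, 7.4]
gripper_width: -0.0002
finger_force: 4.0
```

Emit:
step_arm(
  motion=[
    [[0,0,0.6,0,0,0,0],[0,0,1.2,0,0,0,0],[0,0,1.8,0,0,0,0],[0,0,2,0,0,0,0],[0,0,2,0,0,0,0]],
  ],
)

```text
time: 12.17
tcp_pos: [0.539, -0.1799, 0.1097]
tcp_rot: [2.189, 2.247, -0.002]
wrist_force: [-4.3, -5.4, 16.3]
gripper_width: 0.0004
finger_force: 8.3
```

Emit:
step_arm(
  motion=[
    [[0,0,0.5,0,0,0,0],[0,0,1,0,0,0,0],[0,0,1.5,0,0,0,0],[0,0,1.5,0,0,0,0],[0,0,1.5,0,0,0,0]],
  ],
)

```text
time: 12.58
tcp_pos: [0.539, -0.18, 0.1093]
tcp_rot: [2.189, 2.246, -0.002]
wrist_force: [-8.1, -4.7, 25.8]
gripper_width: 0.0
finger_force: 13.0
```

The force rises sharply at a handle height of about 0.0905 m, which matches the middle step (0.091 m), so the foot is seated. I'll follow the lever back up and retreat.

Emit:
step_arm(
  motion=[
    [[0,0,-10,0,0,0,0],[0,0,-22,0,0,0,0],[0,0,-36,0,0,0,0],[0,0,-50,0,0,0,0],[0,0,-64,0,0,0,0]],
  ],
)

```text
time: 13.0
tcp_pos: [0.5381, -0.1764, 0.1704]
tcp_rot: [-2.189, -2.25, -0.004]
wrist_force: [0.7, 3.4, 2.3]
gripper_width: 0.0
finger_force: 1.5
```

Emit:
step_arm(
  motion=[
    [[0,0,-12,0,0,0,0],[0,0,-24,0,0,0,0],[0,0,-40,0,0,0,0],[0,0,-60,0,0,0,0],[0,0,-80,0,0,0,0]],
  ],
)

```text
time: 13.42
tcp_pos: [0.5375, -0.1772, 0.2497]
tcp_rot: [-2.189, -2.25, 0.0]
wrist_force: [0.6, -0.2, -0.1]
gripper_width: 0.0001
finger_force: 0.0
```

Emit:
step_arm(
  motion=[
    [[-10,0,0,0,0,0,0],[-30,0,0,0,0,0,0],[-60,0,0,0,0,0,0],[-80,0,0,0,0,0,0],[-80,0,0,0,0,0,0]],
  ],
)

```text
time: 13.83
tcp_pos: [0.54, -0.2611, 0.2486]
tcp_rot: [-2.195, -2.247, 0.001]
wrist_force: [-0.1, 0.6, -0.1]
gripper_width: 0.0003
finger_force: 0.0
```

```bash
python3 - <<'E'
from h import *
st(); cv2.imwrite('pics/t3.png',manip.grab_frame('top'))
cv2.imwrite('pics/w6.png',manip.grab_frame('wrist'))
a,b=cv2.imread('pics/t3.png')[145:257,255:415],cv2.imread('pics/w6.png')
cv2.imwrite('pics/both.png',np.vstack([cv2.resize(a,(428,300)),cv2.resize(b[:300],(428,300))]))
E
```

```text
t 13.83 tcp [ 0.54   -0.2611  0.2486] local [-0.0005 -0.2281] yawL 89.8 F [-0.1209  0.6402 -0.0859] w 0.000 q [-0.45    0.3143 -0.0498  1.2075 -0.0007  1.0971]
```

View pics/both.png

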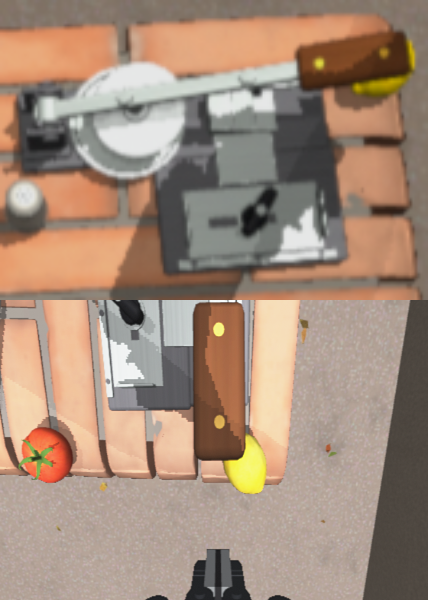

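The lever is back up with the handle where it started, the knob is turned, the stop is shifted, and the salt shaker, tomato and lemon have not moved. I'm handing in.

```bash
python3 -c "
from rig import manip
print(manip.job_done())"
```

```text
the job is handed in; nothing more can be done
None
```

I slid the stop until its middle step was centred under the foot (within about 1 mm), turned the knob clockwise to its end stop, pressed the lever until the foot sat on the middle step and let it spring back up; the job was handed in at about 14 s with no verdict shown.

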